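# Lay the nail case flat against the stop bar

### The job

The case of false nails is standing on its long edge on the mat, like a book on a shelf. Only push it, never pick it up: push it over so that it lies flat on its back with the clear lid facing up, then push it across the mat until its long edge sits flush along the metal stop bar. Leave the other things on the table where they are.

Things in the scene. Friction and masses are not known exactly. Their poses are not given: they have to be found in the camera images.
- case: Loose flat box of false nails, 0.15 to 0.31 kg, 30 mm thick (x), 150 mm long (y), 100 mm high (z) as it stands on a long edge: white back shell, clear lid showing rows of small pink nails. Origin: centre of the underside of that edge. z is up as it stands; x points out of the white back (face at x = +15 mm), -x out of the lid (x = -15 mm). Lying lid up, x points down and z towards the stop bar.
- case_mid (a point): Centre of the case: 50 mm from its origin along its z. At the start the white back faces the bar (case x within 0.3 rad of bar x). Pushed high on the lid towards the bar, it tips about its lower back edge, falls by itself once leaning about 17 degrees, and lands short of the bar.
- case_corner_a (a point): One end of the case's upper long edge, at mid thickness: case frame (0, +75, 100) mm. When the case lies on its back this is the edge that leads towards the bar.
- case_corner_b (a point): Other end of the same edge: case frame (0, -75, 100) mm.
- stop_bar: Straight aluminium bar fixed to the table, 20 mm thick (x), 300 mm long (y), 20 mm high; origin at the centre of its underside. Its x axis points away from the case; its working face, at x = -10 mm, faces the case, whose origin starts 300 to 420 mm out along -x and within 40 mm of the bar's middle in y. The way between is clear.
- polish: Bystander: square polish bottle 36 x 36 mm, 84 mm high with its cap, loose, beside the way. Origin under its centre.
- jar: Bystander: amber jar with copper lid, 60 mm wide, 70 mm high, loose, beside the way. Origin under its centre.
- stand_a: Bystander: small brass nail holder, 32 mm wide foot, 44 mm high, a pink nail on top, loose, just beyond the stop bar. Origin under its centre.
- stand_b: Bystander: a second holder like stand_a, just beyond the stop bar.
- pot: Bystander: low round white powder pot, 52 mm wide, 26 mm high, loose, behind the case on its lid side, centre at least 135 mm from the case's centre plane. Origin under its centre.
- buffer: Bystander: grey nail buffer block 90 x 26 x 24 mm, loose, beyond the stop bar near its end on the robot side. Origin under its centre.
- brush: Bystander: dusting brush standing on the end of its 30 mm wide black handle, pink head up, 97 mm high, loose, beyond the stop bar near its far end. Origin under its centre.
Not all that is in view belongs to the job. Of the things that look like the case, take the one that is farthest to the robot's right at the start.

How it is judged:
On the way, in this order (a step that is already met when the one before it is completed fails the run):
1. the case lies on its back, clear lid up (angle between case's own x axis and vertical above 3.04 rad and height (world z) of case_mid below 0.022 m), for 0.2 s.
2. its leading long edge is flush along the stop bar (angle between case's own x axis and vertical above 3.04 rad and x of each of case_corner_a, case_corner_b in the frame of stop_bar above -0.016 m), for 0.2 s.
At the end, for the whole second after the job is handed in: The case lies at rest flat on the mat, clear lid up (within 0.1 rad), both ends of its long leading edge within 6 mm of the stop bar's working face, and its centre within 130 mm of the bar's middle along the bar (all of step 2 and height (world z) of case_mid below 0.022 m and y of case_mid in the frame of stop_bar between -0.13 and 0.13 m and x of case_mid in the frame of stop_bar below -0.04 m and linear speed of case below 0.01 m/s); the robot touches nothing.
It fails at once if the case is lifted off the mat, standing or lying (height (world z) of case_mid above 0.075 m or (angle between case's own z axis and vertical below 0.15 rad and height (world z) of case_mid above 0.063 m) or (angle between case's own x axis and vertical above 3 rad and height (world z) of case_mid above 0.032 m)).
It fails at once if a bystander is moved more than 30 mm (distance of any of polish, jar, stand_a, stand_b, pot, buffer, brush from where it was at the start of the episode above 0.03 m).
It also fails if it takes over 48 s, if anything falls off the work surface, if the arm or the gripper's body presses on something with over 40 N, if the wrist force passes 120 N, or if a joint passes its speed limit or range.

### The arm

A 7-joint arm with a two-finger parallel gripper is mounted at the origin on the work surface. World frame = base frame: x ahead of the robot, y to its left, z up, the work surface at z = 0. Lengths are in m, angles in rad, forces in N, time in s.
With the tool pointing down it reaches from about 0.4 to 0.875 m from the base axis. Payload 19.3 kg.
Tool frame: the origin (TCP) lies at the very end of the fingers, on their centre line; the grasp point (between the pads) lies 19 mm behind it; z points along the fingers, y is the line along which they close (so a half turn about z gives the same grasp; the last joint's range is limited). The gripper opens to 85 mm and grips with 20 to 120 N. Pads are 22 mm wide; open, the fingers measure 114 mm over their backs; the gripper's body (76 mm by 85 mm) begins 54 mm behind the grasp point. The pads swing forward as they close: fully open they stand 13 mm farther back than shut.
Start: joints at [-1.235, 0.521, -0.036, 1.599, 0.021, 1.021, -0.113], TCP at [0.247, 0.574, 0.231] pointing down, gripper open.
Joint ranges: [-2.91, 2.91], [-0.3, 2.13], [-1.5, 1.42], [0.17, 2.43], [-1.26, 4.41], [0.16, 1.93], [-2.52, 2.52]. Speed limits (rad/s): [1.89, 1.89, 2.39, 2.39, 3.01, 3.01, 3.01].

### API

Orientations are given as [roll, pitch, yaw] about the fixed x, y, z axes, in that order (R = Rz(yaw) Ry(pitch) Rx(roll)).
In Python, from workcell import bot gives the robot as it stands.
- The arm moves only by the tool servo_tool, never from a script. Its argument "plan" is a list of rows, each a list of 7 numbers: the finger opening in cm, from 0 to 8.54, then the shift along the tool's x, y, z in cm, then the turn, a rotation vector about the tool's x, y, z in degrees. In form: [[fingers, x, y, z, wx, wy, wz], ...]. A call has 1 to 10 rows; each row is the pose to reach, as a shift and turn from the pose commanded when the call began, along the tool's axes at that moment; what a row does not reach only later rows make up. A row lasts 1/10 s, in which the tool goes at most 50 mm and 8.59 degrees, less where a joint would pass 70% of its speed; a pose out of reach is approached as far as the arm can. A call with a gripper value outside its range is refused whole. The fingers move at their own pace and stop on an object; "force" is the grip in N (left out, the last holds). Time passes only in rows, so rows that repeat a pose let the fingers close. It gives the time, the measured TCP pose, the force, the opening and the grip force at its end, in the units of the state.
- bot.observe(): the state, without advancing time (a new reading comes with each control period).
- bot.grab_frame(name): name is "side" or "top" or "wrist"; returns a dict with "frame" (384x512x3 uint8, blue, green, red), "mtx" (3x3 intrinsics, pixels), "k1" (the pictures are not rectified: a ray, as slopes to the right and down, at radius r is drawn at 1 + k1 r^2 times it, then the intrinsics apply), "R" (3x3) and "t" (3): a world point X has camera coordinates R X + t; the wrist camera has in their place "T_tool_cam" (4x4, takes a point from camera to tool coordinates, whose origin is the TCP and whose axes are the flange's). Camera axes: x right, y down, z forward; pixel columns grow to the right and rows downward; lengths in m; the calibration is good to about 2 mm. A picture is of the moment at which its call begins: read the wrist's pose just before it. There is no depth.
- bot.job_done(): hands the job in; it is judged then, once.
The state is a dict: "clock": time; "qpos": joint angles; "qd": joint speeds; "joint_efforts": joint torques, N m; "position": TCP position; "tool_rot": TCP orientation; "force": force on the tool from outside, world axes, zero at the start; "moment": the same for the moment, N m; "grip_width": finger opening in m; "finger_force": force on a finger pad.
Only numpy, scipy, OpenCV 4.12 (cv2) and the standard library are available. Lean on these libraries where they do the work, as an engineer would, in place of code of your own. Each camera call takes 0.05 s, during which the arm holds its last target. There are 200 camera calls.

## Working session

There is one attempt and no reset: what is moved stays moved. The work goes in short steps, Python scripts to look and compute and a tool call to move; the robot and the scene stay as the last step left them, time stands still between calls to the robot, and variables do not carry over. Pictures are saved under pics/ and viewed, at most 10 in all, crops included, and the job is handed in when it is done.

Besides the shell and the picture viewer there is one more tool, called as name(argument=value, ...) on one line, values as JSON. servo_tool: Moves the arm, as the interface text tells. Its arguments: {"type":"object","properties":{"plan":{"type":"array","items":{"type":"array","items":{"type":"number"}}},"force":{"type":"number"}},"required":["plan"]}

```bash
mkdir -p pics; ls
cat > h.py <<'E'
import numpy as np, cv2
from workcell import bot
from scipy.spatial.transform import Rotation as Rn
def snap(name, fn=None):
    s=bot.observe(); g=bot.grab_frame(name)
    if fn: cv2.imwrite('pics/'+fn,g['frame'])
    if 'T_tool_cam' in g:
        T=np.eye(4); T[:3,:3]=Rn.from_euler('xyz',s['tool_rot']).as_matrix(); T[:3,3]=s['position']
        C=T@np.array(g['T_tool_cam']); g['R']=C[:3,:3].T; g['t']=-C[:3,:3].T@C[:3,3]
    return g
def cast(g,uv,z):
    K=np.array(g['mtx'],float); uv=np.array(uv,float).reshape(-1,2)
    d=np.c_[(uv[:,0]-K[0,2])/K[0,0],(uv[:,1]-K[1,2])/K[1,1]]
    x=d.copy()
    for _ in range(20): x=d/(1+g['k1']*(x**2).sum(1,keepdims=True))
    R=np.array(g['R']);t=np.array(g['t']).ravel()
    w=np.c_[x,np.ones(len(x))]@R; c=-R.T@t
    return c+w*((z-c[2])/w[:,2])[:,None]
def proj(g,X):
    K=np.array(g['mtx']); X=np.array(X,float).reshape(-1,3)
    p=X@np.array(g['R']).T+np.array(g['t']).ravel(); x=p[:,:2]/p[:,2:]
    x=x*(1+g['k1']*(x**2).sum(1,keepdims=True)); return x*[K[0,0],K[1,1]]+[K[0,2],K[1,2]]
E
python3 - <<'E'
from h import *
a=snap('top','top0.png'); b=snap('side','side0.png')
for g in(a,b): print(-np.array(g['R']).T@np.array(g['t']).ravel(), np.round(g['R'],2).tolist(),g['k1'])
cv2.imwrite('pics/top0b.png',cv2.resize(a['frame'],(800,600),interpolation=cv2.INTER_CUBIC))
cv2.imwrite('pics/side0b.png',cv2.resize(b['frame'],(800,600),interpolation=cv2.INTER_CUBIC))
print(bot.observe())
E
```

```text
pics
[0.30665505 0.00226179 1.25313559] [[0.01, -1.0, 0.02], [-0.98, -0.01, -0.17], [0.17, -0.02, -0.98]] 0.013959756444141332
[ 0.39844177 -0.62916066  0.67604708] [[0.98, -0.19, 0.01], [-0.12, -0.66, -0.74], [0.15, 0.72, -0.67]] -0.022488310362213746
{'clock': 0.1, 'qpos': array([-1.23520381,  0.52192729, -0.03632394,  1.59992472,  0.02119117,
        1.02108146, -0.11281707]), 'qd': array([ 2.12981097e-04, -9.12974438e-04, -1.00567655e-03,  9.11889292e-05,
       -4.08093707e-04, -1.59262622e-04,  6.62025683e-04]), 'joint_efforts': array([ 3.45110348e-03, -9.28478765e+01,  1.98326960e+00, -3.70526218e+01,
        1.79891218e-02,  5.31073892e-03,  6.38167876e-05]), 'position': array([0.24663474, 0.57397232, 0.23080963]), 'tool_rot': array([-3.14063829e+00,  5.96468354e-05,  2.73576400e+00]), 'force': array([-0.5206983 ,  0.33572841, -0.09045229]), 'moment': array([-0.01086293,  0.03464411,  0.02046515]), 'finger_force': 0.0, 'grip_width': 0.08588818795296746}
```

View pics/top0b.png

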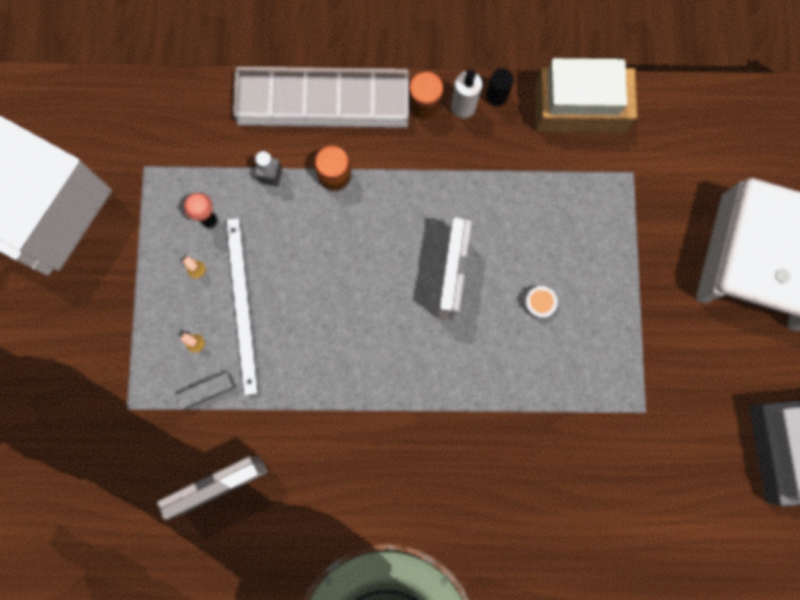

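View pics/side0b.png

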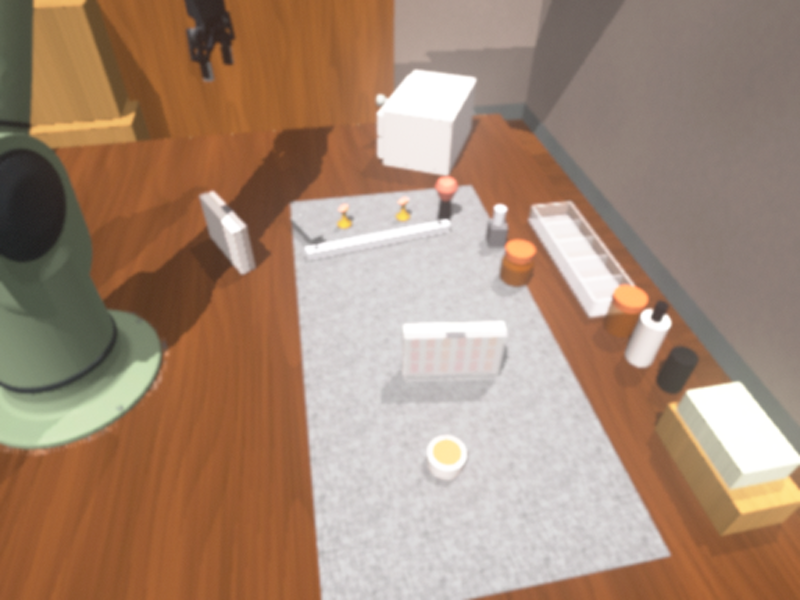

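The top view shows two lookalikes: the case standing on the mat at (457,265), and another off the mat at (212,488), to the robot's left. The one on the mat is farthest to the robot's right, so it is the target. Its lid with pink rows faces the pot at (541,301). The bar runs from (233,221) to (250,393). Next I'll measure these and take a close crop to check.

Run:
```python
from h import *
g=snap('top'); im=g['frame']; f=512/800
cv2.imwrite('pics/crop.png',cv2.resize(im[125:215,250:370],(800,600),interpolation=cv2.INTER_CUBIC))
gray=cv2.cvtColor(im,cv2.COLOR_BGR2GRAY)
def comp(r,th,z):
    x0,y0,x1,y1=[int(v*f) for v in r]
    m=(gray[y0:y1,x0:x1]>th).astype(np.uint8)
    cs,_=cv2.findContours(m,cv2.RETR_EXTERNAL,cv2.CHAIN_APPROX_NONE)
    c=max(cs,key=cv2.contourArea)+np.array([[x0,y0]])
    b=cv2.boxPoints(cv2.minAreaRect(c)); W=cast(g,b,z)
    print('box px',np.round(b,1).tolist()); print(np.round(W,4).tolist(),'ctr',W.mean(0).round(4))
    for i in range(2):
        d=W[i+1]-W[i]; print(np.linalg.norm(d).round(4),np.degrees(np.arctan2(d[1],d[0])).round(1))
print('bar');comp((215,205,270,405),200,.02)
for th in (200,225,240): print('case',th);comp((425,205,500,325),th,.1)
def pt(n,u,v,z): print(n,cast(g,[[u*f,v*f]],z).round(3).tolist())
pt('pot',541,301,.026);pt('polish',263,158,.084);pt('jar',332,160,.07);pt('lookalike',212,488,.1);pt('brush',198,207,.09);pt('stand a',190,263,.044);pt('b',188,340,.044)
```

```text
bar
box px [[144.8000030517578, 140.1999969482422], [152.1999969482422, 139.5], [163.89999389648438, 250.8000030517578], [156.5, 251.60000610351562]]
[[0.6801, 0.2777, 0.02], [0.6824, 0.2582, 0.02], [0.3872, 0.2158, 0.02], [0.3851, 0.2346, 0.02]] ctr [0.5337 0.2466 0.02  ]
0.0196 -83.1
0.2983 -171.8
case 200
box px [[281.8999938964844, 196.6999969482422], [290.20001220703125, 138.6999969482422], [300.79998779296875, 140.3000030517578], [292.5, 198.1999969482422]]
[[0.5158, -0.0813, 0.1], [0.6635, -0.1028, 0.1], [0.6598, -0.1294, 0.1], [0.5122, -0.1074, 0.1]] ctr [ 0.5878 -0.1052  0.1   ]
0.1493 -8.3
0.0269 -97.9
case 225
box px [[282.29998779296875, 195.89999389648438], [290.29998779296875, 139.60000610351562], [296.6000061035156, 140.5], [288.6000061035156, 196.8000030517578]]
[[0.5178, -0.0823, 0.1], [0.6612, -0.1031, 0.1], [0.6591, -0.1189, 0.1], [0.5156, -0.0978, 0.1]] ctr [ 0.5884 -0.1005  0.1   ]
0.145 -8.3
0.0159 -97.9
case 240
box px [[283.5, 194.89999389648438], [290.8999938964844, 141.60000610351562], [294.8999938964844, 142.10000610351562], [287.5, 195.5]]
[[0.5202, -0.0852, 0.1], [0.6562, -0.1044, 0.1], [0.6548, -0.1146, 0.1], [0.5189, -0.0951, 0.1]] ctr [ 0.5875 -0.0998  0.1   ]
0.1373 -8.1
0.0103 -97.6
pot [[0.541, -0.255, 0.026]]
polish [[0.765, 0.208, 0.084]]
jar [[0.769, 0.096, 0.07]]
lookalike [[0.239, 0.262, 0.1]]
brush [[0.679, 0.308, 0.09]]
stand a [[0.597, 0.328, 0.044]]
b [[0.469, 0.325, 0.044]]
```

View pics/crop.png

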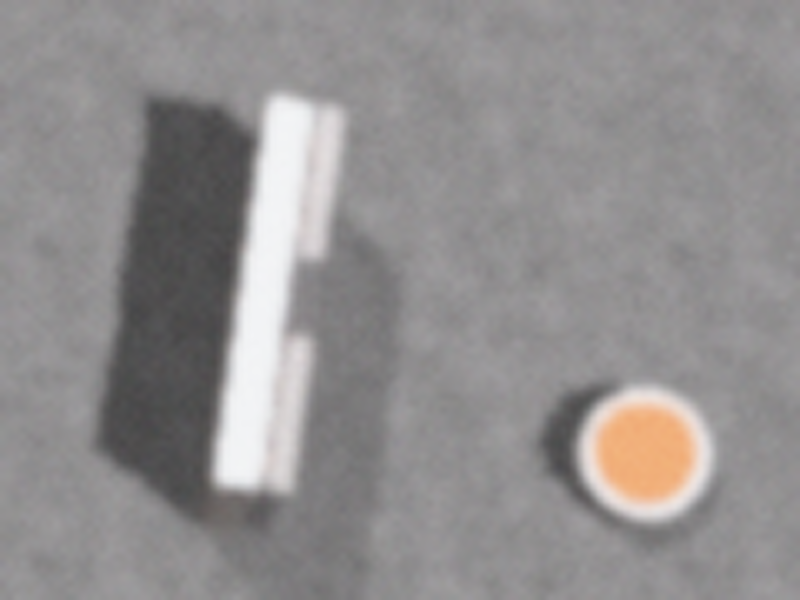

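The crop confirms it: white shell towards the bar, notched clear lid towards the pot. The case centre is at about (0.588, -0.105), its normal at 81.8°. The bar normal is at 98.2°. I'll swing over to a point behind the lid, with the fingers parallel to the case.

servo_tool(plan=[[7,-3,-2.7,0,0,0,4],[7,-7,-6.3,0,0,0,9],[7,-11,-9.9,0,0,0,14],[7,-14.5,-13,0,0,0,19],[7,-18,-16.2,0,0,0,24],[7,-21.5,-19.3,0,0,0,29],[7,-25,-22.5,0,0,0,34],[7,-28.5,-25.6,0,0,0,38],[7,-30.5,-27.4,0,0,0,40],[7,-31,-28,0,0,0,40]])

```text
clock: 1.15
position: [0.422, 0.1918, 0.2314]
tool_rot: [3.142, 0.001, 2.033]
force: [0.5, -0.4, 0.6]
grip_width: 0.0699
finger_force: 0.0
```

```bash
cat >> h.py <<'E'
def go(x,y,z,yaw_y):
    "shift/turn in tool axes (cm, deg) to TCP x,y,z pointing down with tool y at yaw_y deg"
    s=bot.observe(); R=Rn.from_euler('xyz',s['tool_rot'])
    t=Rn.from_euler('xyz',[np.pi,0,np.radians(yaw_y+90)])
    print('t',s['clock'],'pos',s['position'].round(4),'yaw',np.degrees(s['tool_rot']).round(1),'F',s['force'].round(1),'w',round(s['grip_width'],4))
    print('shift cm',(R.inv().apply(np.array([x,y,z])-s['position'])*100).round(2),'turn',np.degrees((R.inv()*t).as_rotvec()).round(2))
E
python3 -c "
from h import *
go(.581,-.152,.2,-8.2)"
```

```text
t 1.15 pos [0.422  0.1918 0.2314] yaw [180.    0.  116.5] F [ 0.5 -0.4  0.6] w 0.0699
shift cm [-37.86  -1.08   3.16] turn [1.000e-02 4.000e-02 3.466e+01]
```

servo_tool(plan=[[7,-3,0,0,0,0,4],[7,-7.5,-0.2,0,0,0,9],[7,-12,-0.4,0.5,0,0,14],[7,-16.5,-0.5,1,0,0,18],[7,-21,-0.6,1.5,0,0,22],[7,-25.5,-0.8,2,0,0,26],[7,-30,-0.9,2.5,0,0,30],[7,-34.5,-1,3,0,0,33],[7,-37,-1.1,3.1,0,0,34.7],[7,-37.9,-1.1,3.2,0,0,34.7]])

```text
clock: 2.15
position: [0.5822, -0.1509, 0.1987]
tool_rot: [-3.141, 0.001, 1.43]
force: [0.3, 1.8, 0.4]
grip_width: 0.0698
finger_force: 0.0
```

Run:
```python
from h import *
go(.581,-.152,.078,-8.2)
g=snap('wrist','w1.png')
print(proj(g,[[.588,-.105,.1],[.581,-.152,.078]]))
```

```text
t 2.15 pos [ 0.5822 -0.1509  0.1987] yaw [-1.80e+02  1.00e-01  8.19e+01] F [0.3 1.8 0.4] w 0.0698
shift cm [-0.12 -0.1  12.07] turn [-0.03  0.05  0.11]
[[256.6741141  133.91658177]
 [256.40104    185.94127332]]
```

View pics/w1.png

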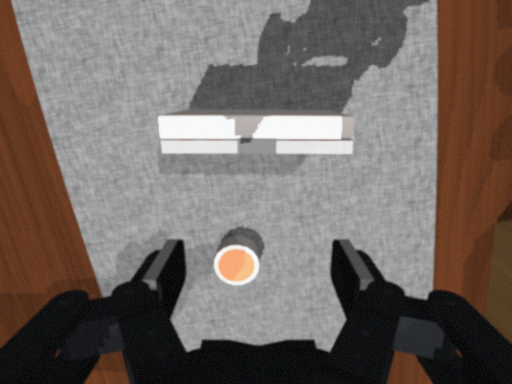

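The wrist view matches the estimate: the case's top edge spans columns 159–353 and rows 114–154, its centre at (256,134). It is parallel to the fingers and the gap behind it is clear. I'll descend behind it, then push slowly at height.

servo_tool(plan=[[7,0,0,2,0,0,0],[7,-0.1,0,5,0,0,0],[7,-0.1,0,8,0,0,0],[7,-0.1,0,10.5,0,0,0],[7,-0.1,0,12,0,0,0],[7,-0.1,0,12.8,0,0,0],[7,-0.1,0,12.8,0,0,0],[7,-0.1,0,12.8,0,0,0]])

```text
clock: 3.0
position: [0.5821, -0.1497, 0.0722]
tool_rot: [3.14, -0.0, 1.432]
force: [0.5, -0.6, -0.7]
grip_width: 0.0697
finger_force: 0.0
```

servo_tool(plan=[[7,0.5,0,0,0,0,0],[7,1,0,0,0,0,0],[7,1.5,0,0,0,0,0],[7,2,0,0,0,0,0],[7,2.4,0,0,0,0,0],[7,2.8,0,0,0,0,0],[7,3.2,0,0,0,0,0],[7,3.6,0,0,0,0,0]])

```text
clock: 3.8
position: [0.5866, -0.1139, 0.0713]
tool_rot: [-3.142, 0.0, 1.432]
force: [-0.3, -1.0, -0.3]
grip_width: 0.0698
finger_force: 0.1
```

Run:
```python
from h import *
go(.581,-.152,.07,-8.2)
g=snap('side','s2.png')
cv2.imwrite('pics/s2.png',cv2.resize(g['frame'][150:320,200:400],(600,510)))
```

```text
t 3.8 pos [ 0.5866 -0.1139  0.0713] yaw [-180.    0.   82.] F [-0.3 -1.  -0.3] w 0.0698
shift cm [-3.86 -0.03  0.13] turn [-0.    0.    0.24]
```

View pics/s2.png

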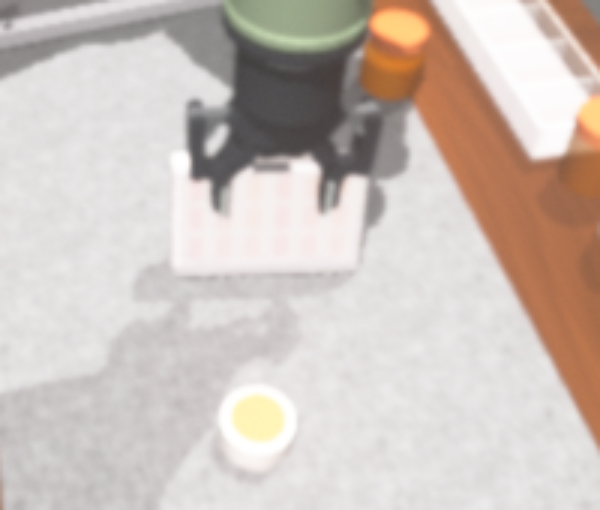

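The fingers are on the upper part of the lid (crop around (220,195) and (325,195)) and the case has started to lean. I'll keep pushing.

servo_tool(plan=[[7,0.4,0,0,0,0,0],[7,0.8,0,0,0,0,0],[7,1.2,0,0,0,0,0],[7,1.6,0,0,0,0,0],[7,2,0,0,0,0,0],[7,2.4,0,0,0,0,0],[7,2.4,0,0,0,0,0],[7,2.4,0,0,0,0,0],[7,2.4,0,0,0,0,0],[7,2.4,0,0,0,0,0]])

```text
clock: 4.85
position: [0.5899, -0.0906, 0.0713]
tool_rot: [3.142, 0.0, 1.432]
force: [0.4, -0.3, 0.3]
grip_width: 0.0699
finger_force: 0.0
```

Run:
```python
from h import *
go(.581,-.152,.07,-8.2)
g=snap('side','s3.png')
cv2.imwrite('pics/s3.png',cv2.resize(g['frame'][120:320,200:400],(600,600)))
```

```text
t 4.85 pos [ 0.5899 -0.0906  0.0713] yaw [180.   0.  82.] F [ 0.4 -0.3  0.3] w 0.0699
shift cm [-6.2  -0.03  0.13] turn [0.   0.01 0.23]
```

View pics/s3.png

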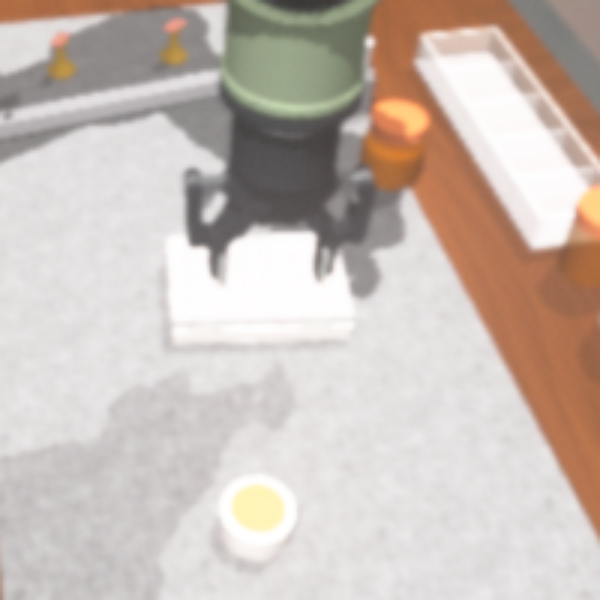

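The case has fallen and lies flat, lid up, with its rear edge at crop (172,345)–(352,338). I'll rise and back off so I can look.

servo_tool(plan=[[7,0,0,-2,0,0,0],[7,-1,0,-5,0,0,0],[7,-4,0,-8,0,0,0],[7,-6.5,0,-10,0,0,0],[7,-8,0,-11,0,0,0],[7,-8,0,-11,0,0,0],[7,-8,0,-11,0,0,0]])

```text
clock: 5.6
position: [0.5787, -0.1688, 0.1805]
tool_rot: [-3.141, -0.001, 1.432]
force: [0.7, 1.2, -0.6]
grip_width: 0.0701
finger_force: 0.0
```

Run:
```python
from h import *
g=snap('wrist','w4.png'); go(.581,-.16,.02,8.2)
gray=cv2.cvtColor(g['frame'],cv2.COLOR_BGR2GRAY)
hsv=cv2.cvtColor(g['frame'],cv2.COLOR_BGR2HSV)
m=(gray>185).astype(np.uint8)
for c in cv2.findContours(m,0,2)[0]:
    if cv2.contourArea(c)>800:
        b=cv2.boxPoints(cv2.minAreaRect(c)); print(cv2.contourArea(c),b.round(0).tolist(),cast(g,b,.03).round(4).tolist())
```

```text
t 5.65 pos [ 0.5787 -0.1683  0.1802] yaw [-179.9   -0.    82.1] F [-0.   1.6  0.2] w 0.0699
shift cm [ 0.84  0.14 16.02] turn [ -0.08  -0.06 -16.1 ]
1596.0 [[204.0, 267.0], [224.0, 228.0], [266.0, 250.0], [247.0, 288.0]] [[0.5095, -0.2589, 0.03], [0.5374, -0.2178, 0.03], [0.5767, -0.2473, 0.03], [0.55, -0.2906, 0.03]]
15040.5 [[171.0, 0.0], [346.0, 0.0], [346.0, 90.0], [171.0, 90.0]] [[0.5277, -0.0073, 0.03], [0.6733, -0.0275, 0.03], [0.668, -0.1008, 0.03], [0.5129, -0.0793, 0.03]]
```

View pics/w4.png

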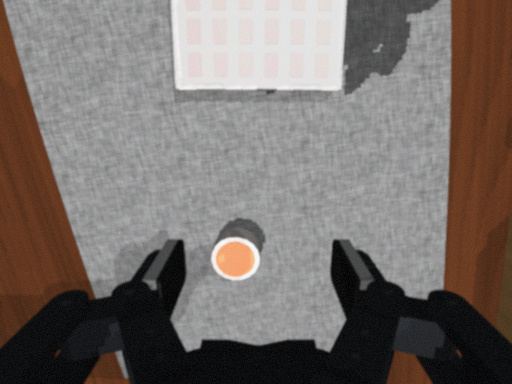

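The case is flat, lid up, with its rear edge along row 90, centred at about (0.59, -0.09) at -8°. I'll turn the fingers parallel to the bar (tool y at 8.2°), come down behind the rear edge, and push along the bar normal. The +x finger touches first and squares the case.

servo_tool(plan=[[7,1,0.5,2,0,0,-4],[7,2,1,5,0,0,-8.5],[7,2.8,1.6,8.5,0,0,-13],[7,3.1,1.7,12,0,0,-16.1],[7,3.1,1.7,14.5,0,0,-16.1],[7,3.1,1.7,16,0,0,-16.1],[7,3.1,1.7,16.8,0,0,-16.1],[7,3.1,1.7,17,0,0,-16.1],[7,3.1,1.7,17,0,0,-16.1]])

```text
clock: 6.55
position: [0.6003, -0.1412, 0.0119]
tool_rot: [3.141, 0.0, 1.713]
force: [0.3, 0.3, 0.4]
grip_width: 0.0702
finger_force: 0.0
```

```bash
python3 -c "
from h import *
go(.5348+.143*.111+.032,.237-.99*.111+.0046,.01,8.2)"
```

```text
t 6.55 pos [ 0.6003 -0.1412  0.0119] yaw [180.    0.   98.1] F [0.3 0.3 0.4] w 0.0702
shift cm [27.27  2.12  0.18] turn [ 0.04  0.01 -0.05]
```

Along the bar normal it is 27.3 cm to flush. I'll push in two calls.

servo_tool(plan=[[7,0.8,0,0,0,0,0],[7,1.8,0,0,0,0,0],[7,3,0,0.1,0,0,0],[7,4.2,0,0.1,0,0,0],[7,5.4,0,0.1,0,0,0],[7,6.6,0,0.1,0,0,0],[7,7.8,0,0.1,0,0,0],[7,9,0,0.1,0,0,0],[7,10.2,0,0.1,0,0,0],[7,11,0,0.1,0,0,0]])

```text
clock: 7.55
position: [0.5841, -0.0311, 0.0103]
tool_rot: [-3.141, -0.0, 1.714]
force: [0.4, -3.2, 0.8]
grip_width: 0.0704
finger_force: 1.4
```

servo_tool(plan=[[7,1,0,0,0,0,0],[7,2.2,0,0,0,0,0],[7,3.4,0,0,0,0,0],[7,4.6,0,0,0,0,0],[7,5.8,0,0,0,0,0],[7,7,0,0,0,0,0],[7,8.2,0,0,0,0,0],[7,9.4,0,0,0,0,0],[7,10.4,0,0,0,0,0],[7,11,0,0,0,0,0]])

```text
clock: 8.55
position: [0.5686, 0.0778, 0.0103]
tool_rot: [-3.141, -0.0, 1.714]
force: [-0.2, -1.7, 0.9]
grip_width: 0.0701
finger_force: 0.8
```

Run:
```python
from h import *
go(.5348+.143*.111+.032,.237-.99*.111+.0046,.01,8.2)
g=snap('side'); cv2.imwrite('pics/s5.png',cv2.resize(g['frame'][80:260,150:370],(770,600)))
```

```text
t 8.55 pos [0.5686 0.0778 0.0103] yaw [-180.    -0.    98.2] F [-0.2 -1.7  0.9] w 0.0701
shift cm [5.14 2.16 0.03] turn [-0.01 -0.01 -0.  ]
```

View pics/s5.png

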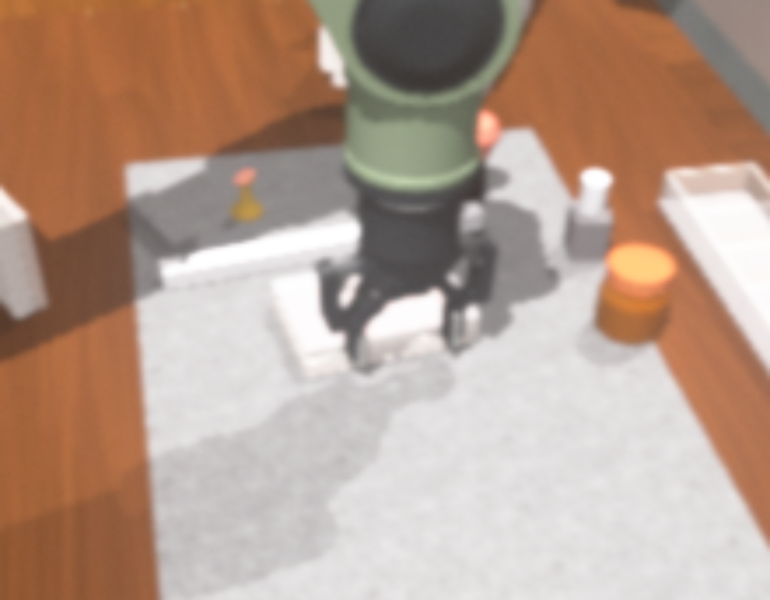

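The case is almost square to the bar but sits off to the left of the fingers. The right finger, at crop (465,340), is near its end. I'll measure before closing in.

Run:
```python
from h import *
g=snap('side')
px=lambda u,v:[150+u*220/770,80+v*.3]
print(cast(g,[px(305,380),px(445,358)],0.0).round(4), cast(g,[px(300,352),px(275,290)],.03).round(4), cast(g,[px(475,335)],.02).round(4))
t=snap('top'); cv2.imwrite('pics/t5.png',cv2.resize(t['frame'][120:270,130:330],(800,600)))
```

```text
[[0.4889 0.075  0.    ]
 [0.6058 0.082  0.    ]] [[0.486  0.0775 0.03  ]
 [0.4774 0.1611 0.03  ]] [[0.6305 0.085  0.02  ]]
```

View pics/t5.png

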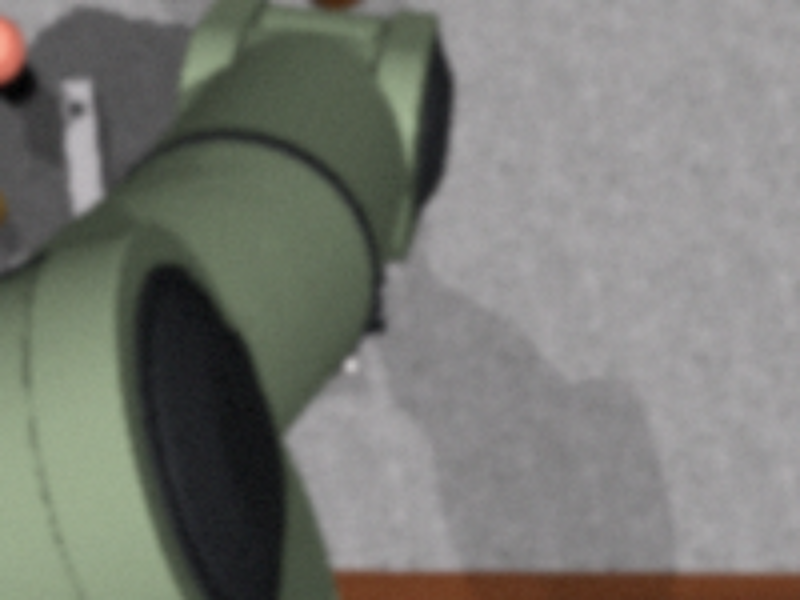

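The rear left corner is at (0.487, 0.077), so the case is centred on the fingers to about 8 mm and aligned to about 2°. The top view is blocked by the arm. I'll close the last 5 cm and press gently.

servo_tool(plan=[[7,0.8,0,0,0,0,0],[7,1.6,0,0,0,0,0],[7,2.4,0,0,0,0,0],[7,3.1,0,0,0,0,0],[7,3.7,0,0,0,0,0],[7,4.2,0,0,0,0,0],[7,4.5,0,0,0,0,0],[7,4.7,0,0,0,0,0],[7,4.9,0,0,0,0,0],[7,4.9,0,0,0,0,0]])

```text
clock: 9.7
position: [0.5618, 0.1253, 0.0103]
tool_rot: [-3.141, -0.0, 1.713]
force: [0.3, -0.2, 0.5]
grip_width: 0.0701
finger_force: 0.2
```

servo_tool(plan=[[7,0.1,0,0,0,0,0],[7,0.2,0,0,0,0,0],[7,0.3,0,0,0,0,0],[7,0.3,0,0,0,0,0]])

```text
clock: 10.1
position: [0.5614, 0.1282, 0.0103]
tool_rot: [-3.142, -0.0, 1.713]
force: [0.3, -0.5, 0.7]
grip_width: 0.0697
finger_force: 0.4
```

No bar contact yet, so I'll press on in small steps until the force rises.

servo_tool(plan=[[7,0.1,0,0,0,0,0],[7,0.2,0,0,0,0,0],[7,0.3,0,0,0,0,0],[7,0.3,0,0,0,0,0]])

```text
clock: 10.5
position: [0.5615, 0.1288, 0.0104]
tool_rot: [3.141, 0.003, 1.712]
force: [3.3, -14.7, 1.9]
grip_width: 0.0699
finger_force: 7.0
```

The force is 15 N along the bar normal, so the case is seated. I'll back off, rise and look from above.

servo_tool(plan=[[7,-1,0,0,0,0,0],[7,-3,0,0,0,0,0],[7,-5,0,-2,0,0,0],[7,-7,0,-5,0,0,0],[7,-9,0,-9,0,0,0],[7,-9,0,-13,0,0,0],[7,-9,0,-16,0,0,0],[7,-9,0,-18,0,0,0],[7,-9,0,-18,0,0,0]])

```text
clock: 11.4
position: [0.5749, 0.042, 0.1929]
tool_rot: [3.138, -0.001, 1.713]
force: [0.9, -0.8, -0.5]
grip_width: 0.0701
finger_force: 0.0
```

Run:
```python
from h import *
g=snap('wrist'); go(.56,.02,.2,8.2); cv2.imwrite('pics/w6.png',g['frame'])
```

```text
t 11.45 pos [0.5742 0.0421 0.1913] yaw [179.9  -0.   98.2] F [ 0.4  0.7 -0.4] w 0.0701
shift cm [-1.98 -1.71 -0.88] turn [ 0.11 -0.04 -0.04]
```

View pics/w6.png

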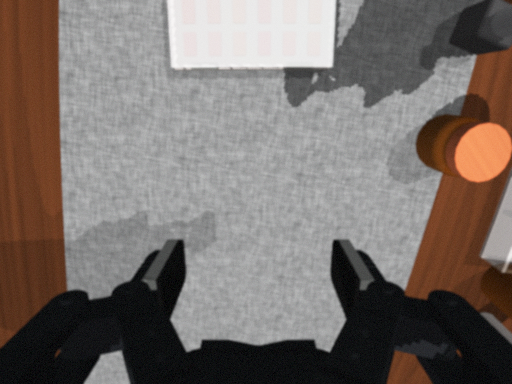

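The rear edge runs parallel to the fingers, along row 68 from column 172 to 333. I have no views left, so I'll check flushness numerically with the wrist camera moved over the joint.

servo_tool(plan=[[7,2,0,-1,0,0,0],[7,5,0,-3,0,0,0],[7,8,0,-5,0,0,0],[7,10,0,-6,0,0,0],[7,11,0,-6,0,0,0],[7,11,0,-6,0,0,0],[7,11,0,-6,0,0,0]])

```text
clock: 12.15
position: [0.5579, 0.1496, 0.2492]
tool_rot: [-3.14, 0.001, 1.712]
force: [-0.0, -0.9, -1.1]
grip_width: 0.0705
finger_force: 0.0
```

Run:
```python
from h import *
g=snap('wrist'); go(.56,.02,.2,8.2)
gray=cv2.cvtColor(g['frame'],cv2.COLOR_BGR2GRAY)
np.set_printoptions(linewidth=250)
o=np.array([.5348,.237,0]); u=np.array([-.1426,.9898,0])
w=np.array([.9898,.1426,0]); c=o-.05*u
# along bar-normal profiles at several lateral offsets, sampled at z=.03
s0=(.5614-.5348)*.9898
for lat in np.linspace(-.07,.1,9):
    d=np.arange(-.125,.032,.004)
    P=o+w*lat+d[:,None]*u+[0,0,.025]
    q=proj(g,P).round().astype(int)
    print(round(lat,3),[int(gray[b,a]) if 0<=b<384 and 0<=a<512 else -1 for a,b in q])
hi=(gray>185).astype(np.uint8)
for k in cv2.findContours(hi,0,2)[0]:
    if cv2.contourArea(k)>600:
        b=cv2.boxPoints(cv2.minAreaRect(k)); X=cast(g,b,.03)-o
        print(cv2.contourArea(k),b.round(0).tolist(),'bar n',(X@u).round(4),'lat',(X@w).round(4))
```

```text
t 12.2 pos [0.558  0.1493 0.2494] yaw [-179.9    0.    98.1] F [-0.  -0.7  0.2] w 0.07
shift cm [-12.83  -1.61   4.95] turn [-0.08  0.05 -0.14]
-0.07 [150, 149, 150, 155, 154, 150, 143, 127, 138, 139, 144, 131, 129, 133, 136, 129, 136, 132, 119, 125, 124, 124, 128, 143, 135, 136, 135, 134, 142, 135, 131, 129, 248, 248, 247, 247, 230, 110, 149, 165]
-0.049 [155, 151, 145, 131, 154, 158, 152, 236, 226, 229, 222, 221, 221, 222, 220, 229, 228, 221, 220, 218, 222, 220, 228, 228, 222, 219, 220, 220, 220, 227, 227, 218, 240, 248, 247, 248, 238, 86, 148, 159]
-0.028 [151, 151, 158, 159, 152, 152, 140, 234, 222, 229, 222, 222, 223, 222, 221, 226, 227, 221, 221, 222, 220, 223, 229, 226, 223, 221, 223, 224, 221, 229, 229, 220, 241, 247, 247, 248, 237, 94, 161, 157]
-0.006 [146, 149, 150, 161, 158, 157, 134, 238, 229, 228, 223, 222, 223, 222, 223, 228, 227, 223, 223, 223, 222, 220, 227, 226, 221, 223, 226, 224, 222, 229, 229, 218, 239, 248, 248, 248, 244, 88, 152, 168]
0.015 [164, 155, 151, 145, 142, 150, 154, 234, 226, 230, 221, 219, 219, 220, 221, 228, 229, 220, 221, 221, 221, 219, 228, 225, 2
[... 490 characters left out ...]
0.079 [162, 148, 146, 143, 152, 151, 147, 239, 230, 228, 231, 229, 231, 231, 229, 230, 231, 233, 231, 233, 230, 228, 232, 231, 232, 230, 230, 230, 233, 231, 233, 224, 170, 170, 192, 213, 176, 78, 85, 83]
0.1 [154, 161, 157, 152, 164, 164, 153, 155, 164, 156, 157, 154, 144, 165, 160, 154, 157, 145, 151, 149, 151, 158, 161, 161, 151, 158, 155, 165, 157, 158, 131, 126, 208, 173, 180, 244, 178, 61, 59, 58]
2396.5 [[463.0, 301.0], [510.0, 178.0], [544.0, 191.0], [497.0, 314.0]] bar n [-0.2864 -0.1094 -0.126  -0.3103] lat [0.2964 0.3219 0.3722 0.3526]
14526.0 [[115.0, 62.0], [321.0, 62.0], [321.0, 168.0], [115.0, 168.0]] bar n [ 0.021   0.0194 -0.0978 -0.0973] lat [-0.1446  0.0789  0.085  -0.159 ]
```

The profiles show the case running from -0.099 m to the bar face with no dark gap at any point along its edge, and its centre about 12 mm from the bar's middle. The arm is clear and nothing else was touched, so I'll hand in.

```bash
python3 -c "
from workcell import bot
print(bot.job_done())"
```

```text
the job is handed in; nothing more can be done
None
```

The case was pushed onto its back, lid up, and slid flush against the stop bar about 12 mm off its middle; I handed the job in at about 12 s, and no verdict was returned.

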